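# Transfer printed bushings to the gauge rack in reverse order

### The arm

A 7-joint arm with a two-finger parallel gripper is mounted at the origin on the work surface. World frame = base frame: x ahead of the robot, y to its left, z up, the work surface at z = 0. Lengths are in m, angles in rad, forces in N, time in s.
With the tool pointing down it reaches from about 0.425 to 0.95 m from the base axis. Payload 4.7 kg.
Tool frame: the origin (TCP) lies at the very end of the fingers, on their centre line; the grasp point (between the pads) lies robot.grasp_offset behind it (robot.grasp_offset is the distance from the TCP to the grasp point, in m); z points along the fingers, y is the line along which they close (so a half turn about z gives the same grasp; the last joint's range is limited). The gripper opens to 87 mm and grips with 3 to 60 N. Pads are 19 mm wide; open, the fingers measure 117 mm over their backs; the gripper's body (75 mm by 190 mm) begins 51 mm behind the grasp point.
Start: joints at [1.155, 0.469, -0.049, 1.532, 0.024, 1.141, -0.082], TCP at [0.255, -0.625, 0.223] pointing down, gripper open.
Joint ranges: [-2.59, 2.59], [-0.33, 1.99], [-1.39, 1.29], [0.1, 2.45], [-1.04, 4.18], [0.21, 1.99], [-2.66, 2.66]. Speed limits (rad/s): [2.57, 2.57, 3.14, 3.14, 3.14, 3.14, 3.14].

### API

Orientations are given as a 3x3 rotation matrix whose columns are the frame's x, y, z axes.
In Python, from plant import robot gives the robot as it stands.
- The arm moves only by the tool apply_moves, never from a script. Its argument "plan" is a list of rows, each a list of 3 entries, a list of its own where there are three numbers: the closure, from -1 (fully open) to 1 (shut), then the shift along the tool's x, y, z in units of 25 mm (1.0 is 25 mm), then the turn about the tool's z in units of 360 degrees (1.0 is 360 degrees). A call has 1 to 12 rows; each row shifts and turns the commanded pose from where the row before left it, along the tool's axes as they then stand; what a row does not reach is not made up. A row lasts 1/8 s, in which the tool goes at most 62.5 mm and 10.7 degrees, less where a joint would pass 70% of its speed; a pose out of reach is approached as far as the arm can. A call with a number of a shift or a turn outside -1 to 1 is refused whole. A call with a gripper value outside its range is refused whole. The fingers move at their own pace and stop on an object; the grip force is fixed at half the most. Time passes only in rows, so rows that do not move let the fingers close. It gives the time, the measured TCP pose, the force, the opening and the grip force at its end, in the units of the state.
- robot.sense(): the state, without advancing time (a new reading comes with each control period).
- robot.get_image(name): name is "side" or "top" or "wrist"; returns a dict with "img" (400x640x3 uint8, blue, green, red), "intrinsics" (3x3 intrinsics, pixels), "distortion" ([k1, k2, p1, p2, k3] as OpenCV has them; the pictures are not rectified), "extrinsics" (4x4, takes a point from camera to world coordinates). Camera axes: x right, y down, z forward; pixel columns grow to the right and rows downward; lengths in m; the calibration is good to about 2 mm. A picture is of the moment at which its call begins. There is no depth.
- robot.close_job(): hands the job in; it is judged then, once.
The state is a dict: "time_s": time; "joint_pos": joint angles; "qvel": joint speeds; "tau": joint torques, N m; "tcp_pos": TCP position; "eef_rot": TCP orientation; "contact_force": force on the tool from outside, world axes, zero at the start; "moment": the same for the moment, N m; "opening": finger opening in m; "finger_force": force on a finger pad.
Only numpy, scipy, OpenCV 4.12 (cv2) and the standard library are available. Lean on these libraries where they do the work, as an engineer would, in place of code of your own. Each camera call takes 0.05 s, during which the arm holds its last target. There are 200 camera calls.

### The job

The four printed bushings have cooled on the white cooling rack, and the last print is to be gauged first. Move them all to the pins of the aluminium rack in reverse order, one per pin: the one now nearest the robot goes on the farthest pin, the next one on the next, and so on until the one now farthest stands on the nearest pin. Each must end upright, flange down and flat on the bar over its pin, and be let go.

Things in the scene. Friction and masses are not known exactly. Their poses are not given: they have to be found in the camera images.
- bushing_low: Loose black 3D-printed bushing, the short round one: round barrel 34 mm outside diameter, 34 mm high overall, round flange 44 mm wide and 4 mm thick at the bottom; open bore 26 mm wide through its full height. It starts standing flange down over the grey-footed peg that carries its name, on the cooling rack. Origin: centre of its underside; z up its axis. It weighs 20 to 60 g.
- bushing_tall: Loose black 3D-printed bushing, the tall round one: round barrel 34 mm outside diameter, 52 mm high overall, round flange 44 mm wide and 4 mm thick at the bottom; open bore 26 mm wide through its full height. It starts standing flange down over the grey-footed peg that carries its name, on the cooling rack. Origin: centre of its underside; z up its axis. It weighs 20 to 60 g.
- bushing_hex: Loose black 3D-printed bushing, the hexagonal one: six-sided barrel 34 mm across flats (one pair of flats faces its own +y and -y; along x it is 39 mm over the corners), 40 mm high overall, round flange 44 mm wide and 4 mm thick at the bottom; open bore 26 mm wide through its full height. It starts standing flange down over the grey-footed peg that carries its name, on the cooling rack. Origin: centre of its underside; z up its axis. It weighs 20 to 60 g.
- bushing_square: Loose black 3D-printed bushing, the square one: barrel 34 x 34 mm with sides along its own x and y, 40 mm high overall, square flange 44 mm wide and 4 mm thick at the bottom; open bore 26 mm wide through its full height. It starts standing flange down over the grey-footed peg that carries its name, on the cooling rack. Origin: centre of its underside; z up its axis. It weighs 20 to 60 g.
- peg_low: Fixed peg of the cooling rack on which bushing_low starts: grey disc 54 mm in diameter and 4 mm thick on the rack's top, with a steel pin 8 mm in diameter standing 20 mm above the disc, all four alike. It stays put, so it still shows where that bushing came from. Origin: centre of the disc's underside (12 mm above the bench).
- peg_tall: Fixed peg of the cooling rack on which bushing_tall starts: grey disc 54 mm in diameter and 4 mm thick on the rack's top, with a steel pin 8 mm in diameter standing 20 mm above the disc, all four alike. It stays put, so it still shows where that bushing came from. Origin: centre of the disc's underside (12 mm above the bench).
- peg_hex: Fixed peg of the cooling rack on which bushing_hex starts: grey disc 54 mm in diameter and 4 mm thick on the rack's top, with a steel pin 8 mm in diameter standing 20 mm above the disc, all four alike. It stays put, so it still shows where that bushing came from. Origin: centre of the disc's underside (12 mm above the bench).
- peg_square: Fixed peg of the cooling rack on which bushing_square starts: grey disc 54 mm in diameter and 4 mm thick on the rack's top, with a steel pin 8 mm in diameter standing 20 mm above the disc, all four alike. It stays put, so it still shows where that bushing came from. Origin: centre of the disc's underside (12 mm above the bench).
- cooling_rack: Fixed white plastic bar 250 x 56 x 12 mm, lying roughly straight away from the robot (its x axis runs along the row, from the end near the robot to the far end, at most 0.4 rad off straight ahead), on the left or the right. Its four places lie on its centre line at x = -90, -30, +30 and +90 mm. The bushings stand 16 mm above the bench. Origin: centre of the underside.
- gauge_rack: Fixed bare aluminium bar 250 x 56 x 16 mm beside the cooling rack; its x axis too runs along the row from near to far end, within 0.4 rad of straight ahead. Four like steel pins, 8 mm in diameter, 20 mm high, stand on its centre line at x = -90, -30, +30, +90 mm, empty at the start. A bushing is home over a pin with its underside on the bar, 16 mm above the bench. Origin: centre of the underside.
There are look-alikes about, which are no part of the job. What is shaped like the bushing_square but turquoise is not meant. What is shaped like the bushing_low but red is not meant.

How it is judged:
By the outcome, as a careful person would: the job done as asked, in the order asked, and still so for the second after the job is handed in, with the robot touching nothing.
It also fails if it takes over 112 s, if anything falls off the work surface, if the arm or the gripper's body presses on something with over 40 N, if the wrist force passes 120 N, or if a joint passes its speed limit or range.

## Working session

There is one attempt and no reset: what is moved stays moved. The work goes in short steps, Python scripts to look and compute and a tool call to move; the robot and the scene stay as the last step left them, time stands still between calls to the robot, and variables do not carry over. Pictures are saved under pics/ and viewed, at most 14 in all, crops included, and the job is handed in when it is done.

Besides the shell and the picture viewer there is one more tool, called after ">>>" as a command line: name --argument value ..., lists and objects as JSON in quotes. apply_moves: Moves the arm, as the interface text tells. Shifts and turns lie within -1 to 1; 1 stands for 25 mm of shift or 360 degrees of turn. Its arguments: {"type":"object","properties":{"plan":{"type":"array","items":{"type":"array"}}},"required":["plan"]}

```bash
ls; mkdir -p pics; python3 - <<'E'
from plant import robot
import cv2,numpy as np
s=robot.sense()
for k in("time_s","tcp_pos","eef_rot","opening"):print(k,s[k])
print(robot.grasp_offset)
for n in("top","side"):
    d=robot.get_image(n);cv2.imwrite(f"pics/{n}0.png",d["img"]);print(n,np.round(d["intrinsics"],1).tolist(),d["distortion"],np.round(d["extrinsics"],3).tolist())
E
```

```text
pics
time_s 0.0
tcp_pos [ 0.25441738 -0.62459833  0.22148609]
eef_rot [[ 9.26095660e-01  3.77287946e-01 -7.96546613e-04]
 [ 3.77288779e-01 -9.26094006e-01  1.75209864e-03]
 [-7.66313458e-05 -1.92313905e-03 -9.99998148e-01]]
opening 0.087352900947732
0.0187
top [[398.2, 0.0, 315.1], [0.0, 398.2, 203.2], [0.0, 0.0, 1.0]] [-0.03918291  0.          0.          0.          0.        ] [[0.013, -0.994, 0.11, 0.501], [-1.0, -0.015, -0.013, -0.049], [0.015, -0.11, -0.994, 0.741], [0.0, 0.0, 0.0, 1.0]]
side [[416.7, 0.0, 319.2], [0.0, 416.7, 196.8], [0.0, 0.0, 1.0]] [-0.06935001  0.          0.          0.          0.        ] [[0.984, -0.088, 0.156, 0.432], [-0.178, -0.57, 0.802, -0.704], [0.018, -0.817, -0.576, 0.526], [0.0, 0.0, 0.0, 1.0]]
```

View pics/top0.png

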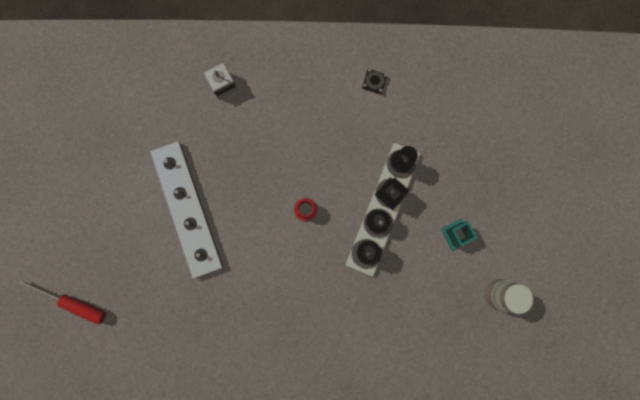

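View pics/side0.png

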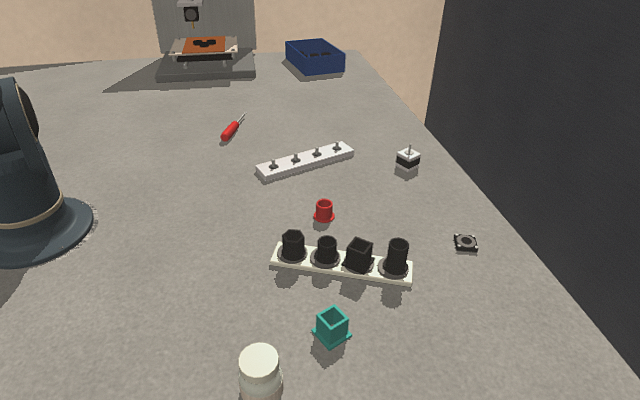

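Near to far, the cooling rack holds hex, low, square and tall, at about (367,253), (378,222), (391,193) and (403,160) in the top view. The empty gauge rack is on the left at (185,210), with its pin feet at about (201,255) to (169,163). The red and turquoise look-alikes and the other clutter stand clear of both racks. Next I'll measure the racks.

```bash
cat > h.py <<'E'
from plant import robot
import cv2,numpy as np
def ray(d,uv,z):
    p=cv2.undistortPoints(np.float64(uv).reshape(-1,1,2),d["intrinsics"],np.float64(d["distortion"])).reshape(-1,2)
    R,t=d["extrinsics"][:3,:3],d["extrinsics"][:3,3]
    v=np.c_[p,np.ones(len(p))]@R.T
    return (t+v*((z-t[2])/v[:,2])[:,None])[:,:2]
def rack(d,poly,z,thr):
    m=np.zeros((400,640),np.uint8);cv2.fillPoly(m,[np.int32(poly)],255)
    g=d["img"].min(2); m&=np.uint8(g>thr)*255
    c=max(cv2.findContours(m,0,1)[0],key=cv2.contourArea)
    w=ray(d,cv2.convexHull(c).reshape(-1,2).astype(float),z)
    r=cv2.minAreaRect(np.float32(w*1000)); b=cv2.boxPoints(r)
    e=[b[1]-b[0],b[2]-b[1]]; a=max(e,key=np.linalg.norm); a=a*np.sign(a[0])
    return np.array(r[0])/1000,r[1],np.arctan2(a[1],a[0])
E
python3 - <<'E'
from h import *
d=robot.get_image("top")
g=d["img"].min(2);print(g[150:275:25,165:215:10].tolist(),g[265,350],g[240,355])
for n,poly,z in(("gauge",[(140,140),(190,130),(235,275),(180,290)],.016),("cool",[(335,275),(385,135),(430,140),(385,285)],.012)):
    for thr in(110,130):
        c,s,y=rack(d,poly,z,thr);print(n,thr,c.round(4),np.round(s),round(y,3))
        for x in(-.09,-.03,.03,.09):print((c+x*np.array([np.cos(y),np.sin(y)])).round(4),end=' ')
        print()
cv2.imwrite("pics/c.png",cv2.resize(cv2.convertScaleAbs(d["img"][130:290,330:450],alpha=2.2,beta=10),None,fx=3.7,fy=3.7,interpolation=cv2.INTER_CUBIC))
E
```

```text
[[151, 151, 58, 94, 93], [153, 153, 151, 61, 93], [108, 151, 150, 149, 63], [92, 138, 64, 45, 150], [96, 95, 152, 130, 96]] 139 124
gauge 110 [0.5697 0.1812] [250.  57.] 0.374
[0.4859 0.1483] [0.5418 0.1702] [0.5976 0.1921] [0.6535 0.214 ] 
gauge 130 [0.5698 0.1806] [248.  54.] 0.373
[0.486  0.1478] [0.5418 0.1697] [0.5977 0.1916] [0.6536 0.2134] 
cool 110 [ 0.521  -0.1617] [54. 40.] 1.193
[ 0.4878 -0.2454] [ 0.5099 -0.1896] [ 0.5321 -0.1338] [ 0.5542 -0.0781] 
cool 130 [ 0.519 -0.161] [51. 30.] 1.11
[ 0.4789 -0.2416] [ 0.5056 -0.1878] [ 0.5323 -0.1341] [ 0.559  -0.0804]
```

View pics/c.png

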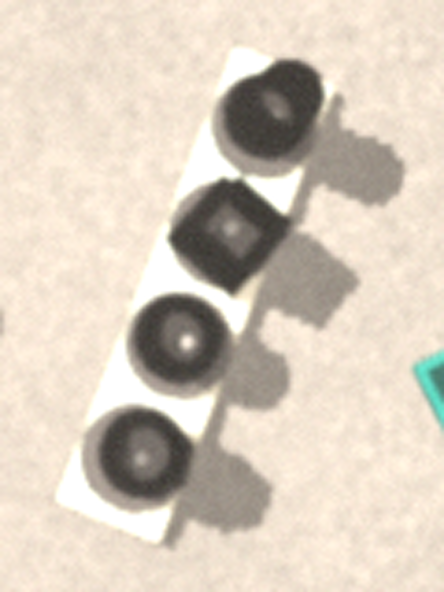

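The gauge rack measures 250 x 57 mm, which matches, at yaw 0.374 rad. The bushings break the cooling rack mask up, so I'll refit that with all its pieces joined. In the crop the square's top corners are at about (235,180) and (290,222), so its flats point along about 53 deg. The hex at (143,457) needs the wrist camera.

```bash
python3 - <<'E'
from h import *
d=robot.get_image("top")
poly=[(338,268),(388,138),(428,148),(385,282)]
m=np.zeros((400,640),np.uint8);cv2.fillPoly(m,[np.int32(poly)],255)
m&=np.uint8(d["img"].min(2)>114)*255
n,l,st,_=cv2.connectedComponentsWithStats(m)
m=np.isin(l,[i for i in range(1,n) if st[i,4]>15])
v,u=np.nonzero(m);w=ray(d,np.c_[u,v],.012)
r=cv2.minAreaRect(np.float32(w*1000));b=cv2.boxPoints(r);a=max([b[1]-b[0],b[2]-b[1]],key=np.linalg.norm);a*=np.sign(a[0]);y=np.arctan2(a[1],a[0])
c=np.array(r[0])/1000;print(c,r[1],y)
ax=np.array([np.cos(y),np.sin(y)])
for x in(-.09,-.03,.03,.09):print((c+x*ax).round(4))
# bushing flange centres by eye px of top faces
for n,uv,z in(("hex",(143,457),.056),("low",(182,342),.05),("sq",(235,229),.056),("tall",(290,95),.068)):
    print(n,ray(d,[(330+uv[0]/3.7,130+uv[1]/3.7)],z).round(4))
R=robot.sense()["eef_rot"];p=robot.sense()["tcp_pos"]
print("to hover, tool axes/25mm",(R.T@(np.r_[c,.22]-p)/.025).round(2))
E
```

```text
[ 0.57609558 -0.18347894] (53.00923538208008, 246.6307830810547) -0.37407872
[ 0.4923 -0.1506]
[ 0.5482 -0.1725]
[ 0.604  -0.1944]
[ 0.6599 -0.2164]
hex [[ 0.4922 -0.1506]]
low [[ 0.5462 -0.1699]]
sq [[ 0.5995 -0.1942]]
tall [[ 0.6616 -0.2182]]
to hover, tool axes/25mm [ 18.57 -11.49   0.09]
```

Both racks now match their given sizes. The bushing centres I read in the top view fall within 5 mm of the fitted places. Next I'll hover over the hex.

>>> apply_moves --plan '[[-1,[1,-1,0],0],[-1,[1,-1,0],0],[-1,[1,-1,0],0],[-1,[1,-1,0],0],[-1,[1,-1,0],0],[-1,[1,-1,0],0],[-1,[1,-1,0],0],[-1,[1,-1,0],0],[-1,[1,-1,0],0],[-1,[1,-1,0],0],[-1,[1,-1,0],0],[-1,[1,-1,0],0]]'

```text
time_s: 1.7
tcp_pos: [0.4196, -0.233, 0.2226]
eef_rot: [[0.926, 0.377, 0.0], [0.377, -0.926, -0.0], [0.0, 0.0, -1.0]]
contact_force: [0.4, -0.8, -0.0]
opening: 0.0875
finger_force: 0.0
```

>>> apply_moves --plan '[[-1,[1,-1,0],0],[-1,[1,-1,0],0],[-1,[1,0,0],0],[-1,[1,0,0],0],[-1,[0,0,0],0.029],[-1,[0,0,0],0.029],[-1,[0,0,0],0.029],[-1,[0,0,0],0.029],[-1,[0,0,0],0.005],[-1,[0,0,0],0]]'

```text
time_s: 2.95
tcp_pos: [0.493, -0.15, 0.2225]
eef_rot: [[0.932, -0.363, -0.0], [-0.363, -0.932, -0.0], [-0.0, 0.0, -1.0]]
contact_force: [-0.6, -0.3, 0.2]
opening: 0.0871
finger_force: 0.0
```

```bash
cat >> h.py <<'E'
def rel(x,y,z):
    s=robot.sense();R=s["eef_rot"];print("units",(R.T@(np.array([x,y,z])-s["tcp_pos"])/.025).round(2),"yaw",np.degrees(np.arctan2(R[1,0],R[0,0])).round(1),"t",s["time_s"],"tcp",s["tcp_pos"].round(4),"open",round(s["opening"],4))
E
python3 - <<'E'
from h import *
rel(.4922,-.1506,.03)
d=robot.get_image("wrist");cv2.imwrite("pics/w1.png",cv2.convertScaleAbs(d["img"],alpha=1.8,beta=10));print(d["extrinsics"].round(3).tolist())
E
```

```text
units [-0.02  0.03  7.7 ] yaw -21.3 t 2.95 tcp [ 0.493  -0.15    0.2225] open 0.0871
[[-0.363, -0.895, -0.26, 0.564], [-0.932, 0.348, 0.101, -0.177], [-0.0, 0.279, -0.96, 0.385], [0.0, 0.0, 0.0, 1.0]]
```

View pics/w1.png

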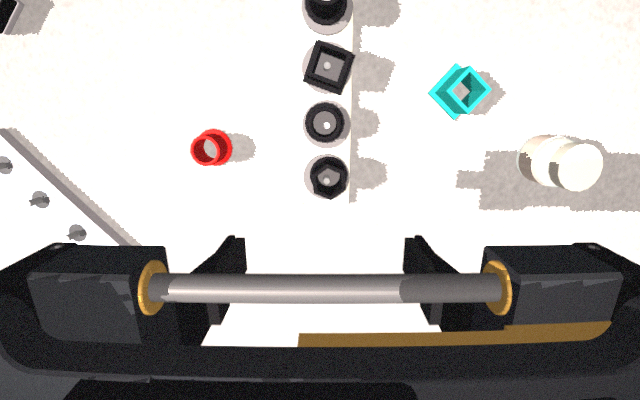

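The wrist view shows the hex at (329,178), low at (325,124), square at (330,67) and tall at (327,8), with the tool in line with the rack. I'll enlarge the row to read the hex and square yaws.

```bash
python3 - <<'E'
from h import *
d=robot.get_image("wrist");cv2.imwrite("pics/w2.png",cv2.resize(cv2.convertScaleAbs(d["img"][35:210,295:365],alpha=3.5,beta=5),None,fx=8,fy=8,interpolation=cv2.INTER_CUBIC)[:600] if 0 else np.hstack([cv2.resize(cv2.convertScaleAbs(d["img"][a:a+70,293:363],alpha=4,beta=0),None,fx=5.7,fy=5.7,interpolation=cv2.INTER_CUBIC) for a in(145,33)]))
E
```

```text
(no output)
```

View pics/w2.png

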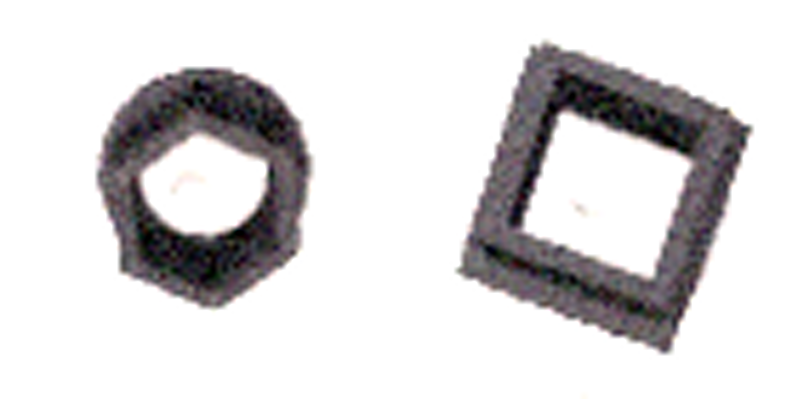

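The hex's left and right edges are vertical in the picture, at about (123,180) to (123,265), so its flats already face the pads. The square's edges are about 18 deg clockwise, so it needs a turn of +0.05. Now I'll grasp the hex.

>>> apply_moves --plan '[[-1,[0,0,1],0],[-1,[0,0,1],0],[-1,[0,0,1],0],[-1,[0,0,1],0],[-1,[0,0,1],0],[-1,[0,0,1],0],[-1,[0,0,1],0],[-1,[0,0,0.9],0],[-1,[0,0,0],0],[1,[0,0,0],0],[1,[0,0,0],0],[1,[0,0,0],0]]'

```text
time_s: 4.55
tcp_pos: [0.4936, -0.1503, 0.0259]
eef_rot: [[0.931, -0.365, 0.002], [-0.365, -0.931, -0.0], [0.002, -0.0, -1.0]]
contact_force: [0.4, 0.2, 0.7]
opening: 0.0646
finger_force: 0.0
```

>>> apply_moves --plan '[[1,[0,0,0],0],[1,[0,0,0],0],[1,[0,0,0],0],[1,[0,0,-0.5],0],[1,[0,0,-1],0],[1,[0,0,-1],0],[1,[0,0,-1],0],[1,[0,0,-0.5],0],[1,[0,0,0],-0.029],[1,[0,0,0],-0.029],[1,[0,0,0],-0.029],[1,[0,0,0],-0.029]]'

```text
time_s: 6.05
tcp_pos: [0.4928, -0.15, 0.125]
eef_rot: [[0.935, 0.354, -0.001], [0.354, -0.935, 0.0], [-0.001, -0.0, -1.0]]
contact_force: [0.6, -0.4, -0.3]
opening: 0.034
finger_force: 29.7
```

```bash
python3 - <<'E'
from h import *
rel(.6535,.2137,.027);print(robot.sense()["finger_force"])
E
```

```text
units [ 11.16 -11.33   3.92] yaw 20.7 t 6.05 tcp [ 0.4928 -0.15    0.125 ] open 0.034
29.749213278773823
```

The hex is held, with the opening at 34.0 mm. Carrying it to pin 4.

>>> apply_moves --plan '[[1,[1,-1,0],0],[1,[1,-1,0],0],[1,[1,-1,0],0],[1,[1,-1,0],0],[1,[1,-1,0],0],[1,[1,-1,0],0],[1,[1,-1,0],0],[1,[1,-1,0],0],[1,[1,-1,0],0],[1,[1,-1,0],0],[1,[1,-1,0],0],[1,[0.15,-0.35,0],0]]'

```text
time_s: 7.55
tcp_pos: [0.6554, 0.2157, 0.1246]
eef_rot: [[0.937, 0.351, -0.001], [0.351, -0.937, 0.001], [-0.0, -0.001, -1.0]]
contact_force: [-0.4, -1.5, -1.1]
opening: 0.034
finger_force: 29.8
```

```bash
python3 - <<'E'
from h import *
rel(.6535,.2137,.0265)
d=robot.get_image("top");cv2.imwrite("pics/t2.png",cv2.resize(cv2.convertScaleAbs(d["img"][100:300,120:320],alpha=2),None,fx=2.5,fy=2.5))
d=robot.get_image("wrist");cv2.imwrite("pics/w3.png",cv2.convertScaleAbs(d["img"],alpha=2.5))
E
```

```text
units [-0.1   0.05  3.92] yaw 20.5 t 7.55 tcp [0.6554 0.2157 0.1246] open 0.034
```

View pics/w3.png

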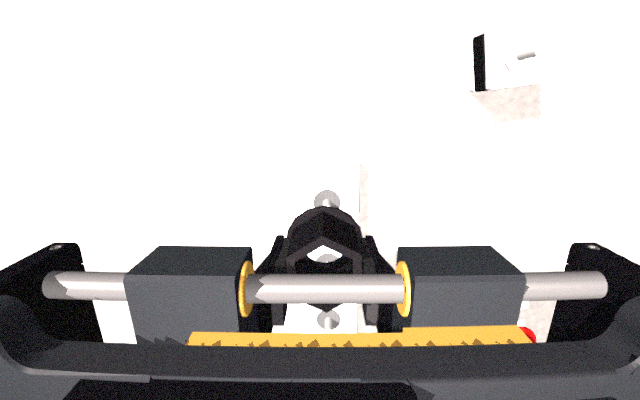

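The wrist view shows pin 4 at (327,200), in line with the held hex. Lowering and letting go.

>>> apply_moves --plan '[[1,[-0.1,0.05,1],0],[1,[0,0,1],0],[1,[0,0,1],0],[1,[0,0,0.6],0],[1,[0,0,0.3],0],[1,[0,0,0],0],[-0.5,[0,0,0],0],[-0.5,[0,0,0],0],[-0.5,[0,0,0],0],[-0.5,[0,0,0],0],[-0.5,[0,0,-0.5],0],[-0.5,[0,0,-1],0]]'

```text
time_s: 9.15
tcp_pos: [0.6531, 0.2106, 0.0651]
eef_rot: [[0.937, 0.348, -0.002], [0.348, -0.937, -0.001], [-0.002, 0.0, -1.0]]
contact_force: [0.4, 0.3, 0.1]
opening: 0.0649
finger_force: 0.0
```

>>> apply_moves --plan '[[-0.5,[0,0,-1],0],[-0.5,[0,0,-1],0],[-1,[0,0,-0.5],0],[-1,[0,0,0],0.029],[-1,[0,0,0],0.029],[-1,[0,0,0],0.029],[-1,[0,0,0],0.029],[-1,[0,0,0],0]]'

```text
time_s: 10.15
tcp_pos: [0.6535, 0.211, 0.1275]
eef_rot: [[0.932, -0.363, -0.0], [-0.363, -0.932, -0.001], [0.0, 0.001, -1.0]]
contact_force: [-0.1, 0.8, 0.4]
opening: 0.0867
finger_force: 0.0
```

```bash
python3 - <<'E'
from h import *
rel(.5472,-.1712,.025)
d=robot.get_image("top");cv2.imwrite("pics/t3.png",cv2.convertScaleAbs(d["img"],alpha=1.8))
d=robot.get_image("side");cv2.imwrite("pics/s3.png",cv2.resize(d["img"][100:250,200:450],None,fx=3,fy=3))
E
```

```text
units [ 1.58 15.79  4.11] yaw -21.3 t 10.15 tcp [0.6535 0.211  0.1275] open 0.0867
```

View pics/s3.png

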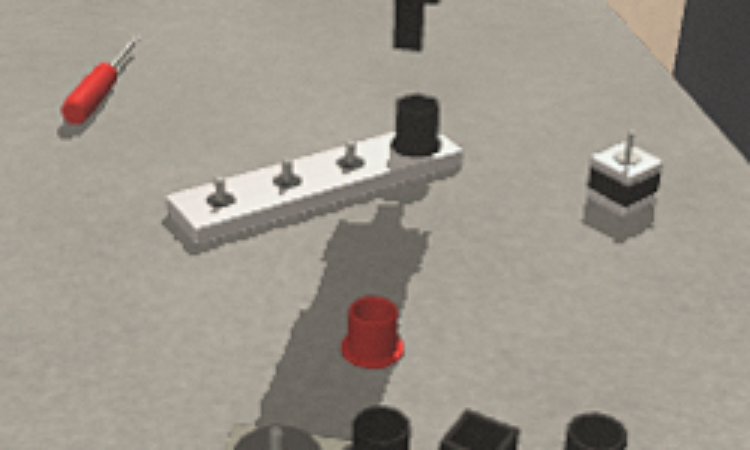

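The hex stands flat at the far end, at (416,130) in the crop, and the low, square and tall are untouched. Next is the low.

>>> apply_moves --plan '[[-1,[0.1,1,0],0],[-1,[0.1,1,0],0],[-1,[0.1,1,0],0],[-1,[0.1,1,0],0],[-1,[0.1,1,0],0],[-1,[0.1,1,0],0],[-1,[0.1,1,0],0],[-1,[0.1,1,0],0],[-1,[0.1,1,0],0],[-1,[0.1,1,0],0],[-1,[0.1,1,0],0],[-1,[0.1,1,0],0]]'

```text
time_s: 11.75
tcp_pos: [0.5716, -0.081, 0.1277]
eef_rot: [[0.931, -0.365, 0.0], [-0.365, -0.931, -0.0], [0.0, 0.0, -1.0]]
contact_force: [1.0, -1.4, 0.1]
opening: 0.0871
finger_force: 0.0
```

>>> apply_moves --plan '[[-1,[0.1,1,0],0],[-1,[0.1,1,0],0],[-1,[0.1,1,0],0],[-1,[0.08,0.8,0],0],[-1,[0,0,0],0]]'

```text
time_s: 12.38
tcp_pos: [0.5457, -0.1735, 0.1276]
eef_rot: [[0.93, -0.368, -0.0], [-0.368, -0.93, -0.001], [0.0, 0.001, -1.0]]
contact_force: [-0.1, -0.2, -0.8]
opening: 0.087
finger_force: 0.0
```

```bash
python3 - <<'E'
from h import *
rel(.5472,-.1712,.025)
E
```

```text
units [ 0.02 -0.11  4.1 ] yaw -21.6 t 12.375 tcp [ 0.5457 -0.1735  0.1276] open 0.087
```

>>> apply_moves --plan '[[-1,[0,-0.1,1],0],[-1,[0,0,1],0],[-1,[0,0,1],0],[-1,[0,0,1],0],[-1,[0,0,0.1],0],[1,[0,0,0],0],[1,[0,0,0],0],[1,[0,0,0],0],[1,[0,0,0],0],[1,[0,0,0],0],[1,[0,0,0],0],[1,[0,0,0],0]]'

```text
time_s: 13.88
tcp_pos: [0.5473, -0.1691, 0.0251]
eef_rot: [[0.931, -0.365, -0.0], [-0.365, -0.931, -0.0], [0.0, 0.0, -1.0]]
contact_force: [-0.3, 0.3, 1.1]
opening: 0.0325
finger_force: 30.0
```

>>> apply_moves --plan '[[1,[0,0,0],0],[1,[0,0,-0.5],0],[1,[0,0,-1],0],[1,[0,0,-1],0],[1,[0,0,-1],0],[1,[0,0,-0.5],0],[1,[0,0,0],-0.029],[1,[0,0,0],-0.029],[1,[0,0,0],-0.029],[1,[0,0,0],-0.029],[1,[0,0,0],-0.003],[1,[0,0,0],0]]'

```text
time_s: 15.38
tcp_pos: [0.5472, -0.1691, 0.125]
eef_rot: [[0.932, 0.363, -0.0], [0.363, -0.932, 0.0], [-0.0, -0.0, -1.0]]
contact_force: [-0.2, -0.5, -0.6]
opening: 0.0321
finger_force: 30.0
```

```bash
python3 - <<'E'
from h import *
rel(.5977,.1918,.0255)
E
```

```text
units [  7.13 -12.72   3.98] yaw 21.3 t 15.375 tcp [ 0.5472 -0.1691  0.125 ] open 0.0321
```

The opening of 32 mm is less than the 34 mm barrel. I'll look at the grasp.

```bash
python3 - <<'E'
from h import *
d=robot.get_image("wrist");a=cv2.convertScaleAbs(d["img"][150:380,220:440],alpha=3.5)
e=robot.get_image("side");b=cv2.convertScaleAbs(e["img"][150:290,250:430],alpha=1.6)
f=lambda i,h:cv2.resize(i,(int(i.shape[1]*h/i.shape[0]),h))
cv2.imwrite("pics/g.png",np.hstack([f(a,340),f(b,340)]))
E
```

```text
(no output)
```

View pics/g.png

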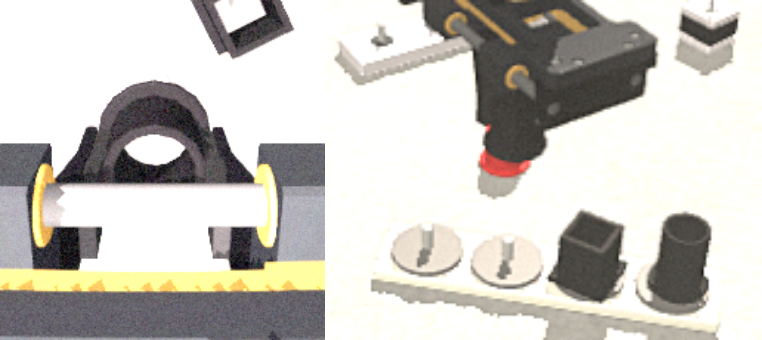

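```bash
python3 - <<'E'
from h import *
d=robot.get_image("wrist");s=robot.sense();R=s["eef_rot"];p=s["tcp_pos"]
w=ray(d,[(220+155*230/340,150+82*230/340)],p[2]-.0251+.020)[0]
print((R.T@(np.r_[w,p[2]]-p)*1000).round(1),"far edge of flange in tool, expect x 22")
E
```

```text
[25.6 -0.4 -0. ] far edge of flange in tool, expect x 22
```

The flange sits about 3 mm forward along the tool's x, so I'll place it 2.5 mm short to make up for that.

>>> apply_moves --plan '[[1,[0.58,-1,0],0],[1,[0.58,-1,0],0],[1,[0.58,-1,0],0],[1,[0.58,-1,0],0],[1,[0.58,-1,0],0],[1,[0.58,-1,0],0],[1,[0.58,-1,0],0],[1,[0.58,-1,0],0],[1,[0.58,-1,0],0],[1,[0.58,-1,0],0],[1,[0.58,-1,0],0],[1,[0.58,-1,0],0]]'

```text
time_s: 17.02
tcp_pos: [0.5997, 0.1748, 0.125]
eef_rot: [[0.931, 0.365, 0.0], [0.365, -0.931, -0.0], [-0.0, 0.0, -1.0]]
contact_force: [-0.1, 0.1, -0.4]
opening: 0.0324
finger_force: 30.0
```

>>> apply_moves --plan '[[1,[0.1,-0.7,0],0],[1,[0,0,0],0],[1,[0,0,1],0],[1,[0,0,1],0]]'

```text
time_s: 17.52
tcp_pos: [0.596, 0.1889, 0.0747]
eef_rot: [[0.932, 0.363, 0.001], [0.363, -0.932, -0.002], [0.0, 0.002, -1.0]]
contact_force: [-0.3, -0.9, -0.4]
opening: 0.0325
finger_force: 30.0
```

```bash
python3 - <<'E'
from h import *
rel(.5977-.0025*.93,.1918-.0025*.363,.0255)
E
```

```text
units [ 0.01 -0.09  1.97] yaw 21.3 t 17.525 tcp [0.596  0.1889 0.0747] open 0.0325
```

>>> apply_moves --plan '[[1,[0,-0.1,1],0],[1,[0,0,0.7],0],[1,[0,0,0.3],0],[1,[0,0,0],0],[-0.5,[0,0,0],0],[-0.5,[0,0,0],0],[-0.5,[0,0,0],0],[-0.5,[0,0,0],0],[-0.5,[0,0,-0.5],0],[-0.5,[0,0,-1],0],[-0.5,[0,0,-1],0],[-0.5,[0,0,-1],0]]'

```text
time_s: 19.02
tcp_pos: [0.5949, 0.1936, 0.1143]
eef_rot: [[0.931, 0.366, 0.001], [0.366, -0.931, 0.0], [0.001, 0.0, -1.0]]
contact_force: [-0.7, -0.6, -0.9]
opening: 0.0649
finger_force: 0.0
```

>>> apply_moves --plan '[[-1,[0,0,-0.5],0],[-1,[0,0,0],0.028],[-1,[0,0,0],0.028],[-1,[0,0,0],0.028],[-1,[0,0,0],0.028],[-1,[0,0,0],0.028],[-1,[0,0,0],0.028],[-1,[0,0,0],0]]'

```text
time_s: 20.02
tcp_pos: [0.5944, 0.1935, 0.1251]
eef_rot: [[0.777, -0.629, 0.0], [-0.629, -0.777, -0.001], [0.001, 0.001, -1.0]]
contact_force: [-0.4, 0.7, -0.1]
opening: 0.0873
finger_force: 0.0
```

```bash
python3 - <<'E'
from h import *
rel(.602,-.1943,.026)
E
```

```text
units [ 9.99 11.87  3.99] yaw -39.0 t 20.025 tcp [0.5944 0.1935 0.1251] open 0.0873
```

>>> apply_moves --plan '[[-1,[0.85,1,0],0],[-1,[0.85,1,0],0],[-1,[0.85,1,0],0],[-1,[0.85,1,0],0],[-1,[0.85,1,0],0],[-1,[0.85,1,0],0],[-1,[0.85,1,0],0],[-1,[0.85,1,0],0],[-1,[0.85,1,0],0],[-1,[0.85,1,0],0],[-1,[0.85,1,0],0],[-1,[0.65,0.87,0],0]]'

```text
time_s: 21.52
tcp_pos: [0.6017, -0.1959, 0.1249]
eef_rot: [[0.777, -0.629, -0.0], [-0.629, -0.777, 0.0], [-0.0, -0.0, -1.0]]
contact_force: [0.9, -0.1, 0.6]
opening: 0.0871
finger_force: 0.0
```

```bash
python3 - <<'E'
from h import *
rel(.602,-.1943,.026)
d=robot.get_image("wrist");cv2.imwrite("pics/w5.png",cv2.convertScaleAbs(d["img"],alpha=2.8))
E
```

```text
units [-0.03 -0.06  3.96] yaw -39.0 t 21.525 tcp [ 0.6017 -0.1959  0.1249] open 0.0871
```

View pics/w5.png

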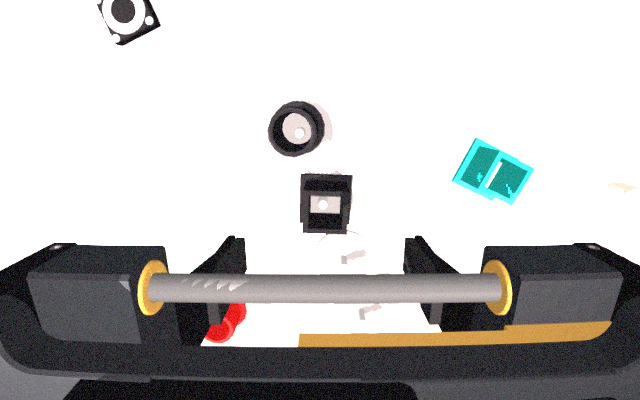

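The square is aligned with the pads, edges level at (304,175) to (352,175) and centred between the fingers, with the tall clear at (297,128). Now I'll grasp it.

>>> apply_moves --plan '[[-1,[0,-0.05,1],0],[-1,[0,0,1],0],[-1,[0,0,1],0],[-1,[0,0,0.95],0],[-1,[0,0,0],0],[1,[0,0,0],0],[1,[0,0,0],0],[1,[0,0,0],0],[1,[0,0,0],0],[1,[0,0,0],0],[1,[0,0,0],0],[1,[0,0,0],0]]'

```text
time_s: 23.08
tcp_pos: [0.6027, -0.1937, 0.0263]
eef_rot: [[0.777, -0.63, -0.0], [-0.63, -0.777, -0.0], [0.0, 0.0, -1.0]]
contact_force: [-0.3, -0.2, 0.1]
opening: 0.0338
finger_force: 30.0
```

>>> apply_moves --plan '[[1,[0,0,0],0],[1,[0,0,-0.5],0],[1,[0,0,-1],0],[1,[0,0,-1],0],[1,[0,0,-1],0],[1,[0,0,-0.5],0],[1,[0,0,0],-0.028],[1,[0,0,0],-0.028],[1,[0,0,0],-0.028],[1,[0,0,0],-0.028],[1,[0,0,0],-0.028],[1,[0,0,0],-0.028]]'

```text
time_s: 24.58
tcp_pos: [0.6024, -0.1936, 0.1262]
eef_rot: [[0.929, 0.371, -0.001], [0.371, -0.929, 0.0], [-0.001, -0.0, -1.0]]
contact_force: [0.2, 0.1, -0.7]
opening: 0.0338
finger_force: 30.0
```

```bash
python3 - <<'E'
from h import *
rel(.5418,.1700,.0265)
d=robot.get_image("wrist");cv2.imwrite("pics/w6.png",cv2.resize(cv2.convertScaleAbs(d["img"][150:380,220:440],alpha=3.5),None,fx=2,fy=2))
E
```

```text
units [  3.14 -14.4    3.99] yaw 21.8 t 24.575 tcp [ 0.6024 -0.1936  0.1262] open 0.0338
```

View pics/w6.png

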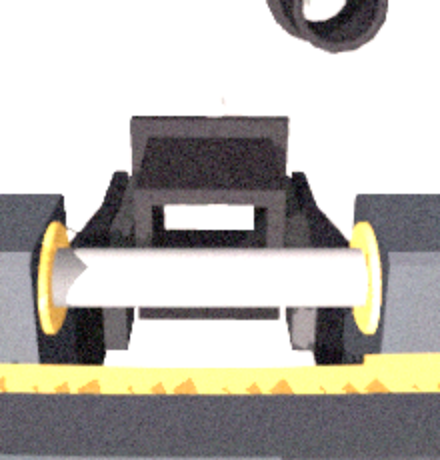

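The square is held straight, with its flange level at the top of the crop. Carrying it to pin 2.

>>> apply_moves --plan '[[1,[0.22,-1,0],0],[1,[0.22,-1,0],0],[1,[0.22,-1,0],0],[1,[0.22,-1,0],0],[1,[0.22,-1,0],0],[1,[0.22,-1,0],0],[1,[0.22,-1,0],0],[1,[0.22,-1,0],0],[1,[0.22,-1,0],0],[1,[0.22,-1,0],0],[1,[0.22,-1,0],0],[1,[0.22,-1,0],0]]'

```text
time_s: 26.12
tcp_pos: [0.5541, 0.1105, 0.1262]
eef_rot: [[0.932, 0.363, -0.0], [0.363, -0.932, -0.0], [-0.0, 0.0, -1.0]]
contact_force: [-0.1, 0.0, 0.7]
opening: 0.034
finger_force: 30.0
```

>>> apply_moves --plan '[[1,[0.22,-1,0],0],[1,[0.22,-1,0],0],[1,[0.06,-0.4,0],0],[1,[0,0,0],0]]'

```text
time_s: 26.62
tcp_pos: [0.5439, 0.1703, 0.1262]
eef_rot: [[0.931, 0.366, -0.0], [0.366, -0.931, -0.0], [-0.0, 0.0, -1.0]]
contact_force: [0.1, -0.7, -1.2]
opening: 0.0336
finger_force: 30.0
```

```bash
python3 - <<'E'
from h import *
rel(.5418,.1700,.0265)
E
```

```text
units [-0.08 -0.02  3.99] yaw 21.4 t 26.625 tcp [0.5439 0.1703 0.1262] open 0.0336
```

>>> apply_moves --plan '[[1,[-0.08,0,1],0],[1,[0,0,1],0],[1,[0,0,1],0],[1,[0,0,0.7],0],[1,[0,0,0.3],0],[1,[0,0,0],0],[-0.5,[0,0,0],0],[-0.5,[0,0,0],0],[-0.5,[0,0,0],0],[-0.5,[0,0,0],0],[-0.5,[0,0,-0.5],0],[-0.5,[0,0,-1],0]]'

```text
time_s: 28.12
tcp_pos: [0.5417, 0.1693, 0.064]
eef_rot: [[0.931, 0.366, -0.002], [0.366, -0.931, -0.001], [-0.002, -0.0, -1.0]]
contact_force: [0.8, 0.2, 0.6]
opening: 0.0649
finger_force: 0.0
```

>>> apply_moves --plan '[[-0.5,[0,0,-1],0],[-0.5,[0,0,-1],0],[-1,[0,0,-0.7],0],[-1,[0,0,0],0.029],[-1,[0,0,0],0.029],[-1,[0,0,0],0.029],[-1,[0,0,0],0.029],[-1,[0,0,0],0.003],[-1,[0,0,0],0]]'

```text
time_s: 29.25
tcp_pos: [0.5422, 0.1696, 0.1315]
eef_rot: [[0.932, -0.362, 0.0], [-0.362, -0.932, 0.0], [0.0, -0.0, -1.0]]
contact_force: [0.1, -0.0, 0.4]
opening: 0.0873
finger_force: 0.0
```

```bash
python3 - <<'E'
from h import *
rel(.6607,-.2173,.035)
d=robot.get_image("side");cv2.imwrite("pics/s7.png",cv2.resize(d["img"][100:300,220:450],None,fx=2.6,fy=2.6))
E
```

```text
units [10.03 12.71  3.86] yaw -21.3 t 29.25 tcp [0.5422 0.1696 0.1315] open 0.0873
```

View pics/s7.png

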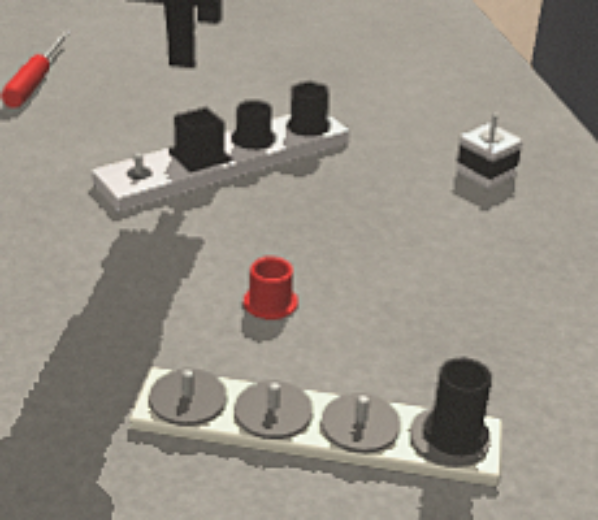

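The square, low and hex stand in order on pins 2, 3 and 4. The tall waits at (462,405) in the crop, a little off-centre on its disc. Next is the tall.

>>> apply_moves --plan '[[-1,[0.79,1,0],0],[-1,[0.79,1,0],0],[-1,[0.79,1,0],0],[-1,[0.79,1,0],0],[-1,[0.79,1,0],0],[-1,[0.79,1,0],0],[-1,[0.79,1,0],0],[-1,[0.79,1,0],0],[-1,[0.79,1,0],0],[-1,[0.79,1,0],0],[-1,[0.79,1,0],0],[-1,[0.79,1,0],0]]'

```text
time_s: 30.8
tcp_pos: [0.6537, -0.1974, 0.1312]
eef_rot: [[0.932, -0.363, -0.0], [-0.363, -0.932, 0.0], [-0.0, -0.0, -1.0]]
contact_force: [-0.4, -0.2, -0.2]
opening: 0.0865
finger_force: 0.0
```

>>> apply_moves --plan '[[-1,[0.55,0.7,0],0],[-1,[0,0,0],0]]'

```text
time_s: 31.05
tcp_pos: [0.6597, -0.2198, 0.131]
eef_rot: [[0.93, -0.367, -0.0], [-0.367, -0.93, -0.001], [-0.0, 0.001, -1.0]]
contact_force: [-0.4, -0.4, 0.2]
opening: 0.0871
finger_force: 0.0
```

```bash
python3 - <<'E'
from h import *
rel(.6607,-.2173,.035)
d=robot.get_image("wrist");cv2.imwrite("pics/w7.png",cv2.resize(cv2.convertScaleAbs(d["img"][130:380,200:450],alpha=2.2),None,fx=2.2,fy=2.2))
E
```

```text
units [ 0.   -0.11  3.84] yaw -21.5 t 31.05 tcp [ 0.6597 -0.2198  0.131 ] open 0.0871
```

View pics/w7.png

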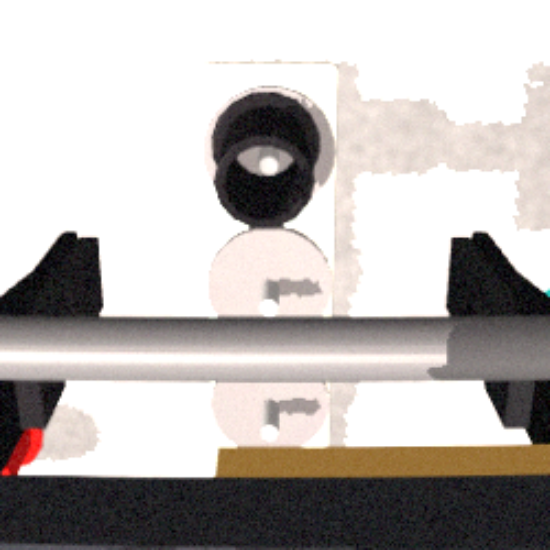

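The tall's rim is centred at about (264,180) in the crop, with the flange's far edge at (267,93). I'll check those against the aim point.

```bash
python3 - <<'E'
from h import *
d=robot.get_image("wrist");s=robot.sense();R=s["eef_rot"];p=s["tcp_pos"]
for uv,z in(((264,182),.068),((267,93),.020)):
    w=ray(d,[(200+uv[0]/2.2,130+uv[1]/2.2)],z)[0];print((R.T@(np.r_[w,p[2]]-p)*1000).round(1))
E
```

```text
[ 2.6 -2.2 -0. ]
[23.5 -1.6 -0. ]
```

>>> apply_moves --plan '[[-1,[0.08,-0.08,1],0],[-1,[0,0,1],0],[-1,[0,0,1],0],[-1,[0,0,0.85],0],[-1,[0,0,0],0],[1,[0,0,0],0],[1,[0,0,0],0],[1,[0,0,0],0],[1,[0,0,0],0],[1,[0,0,0],0],[1,[0,0,0],0],[1,[0,0,0],0]]'

```text
time_s: 32.65
tcp_pos: [0.6625, -0.2166, 0.0351]
eef_rot: [[0.931, -0.365, 0.0], [-0.365, -0.931, -0.0], [0.0, 0.0, -1.0]]
contact_force: [-0.2, 0.0, 0.5]
opening: 0.0338
finger_force: 30.0
```

>>> apply_moves --plan '[[1,[0,0,0],0],[1,[0,0,-0.5],0],[1,[0,0,-1],0],[1,[0,0,-1],0],[1,[0,0,-1],0],[1,[0,0,-0.5],0],[1,[0,0,0],-0.029],[1,[0,0,0],-0.029],[1,[0,0,0],-0.029],[1,[0,0,0],-0.029],[1,[0,0,0],-0.003],[1,[0,0,0],0]]'

```text
time_s: 34.15
tcp_pos: [0.6624, -0.2166, 0.1349]
eef_rot: [[0.932, 0.363, -0.0], [0.363, -0.932, -0.0], [-0.0, -0.0, -1.0]]
contact_force: [-0.3, -0.2, -0.5]
opening: 0.0333
finger_force: 30.0
```

```bash
python3 - <<'E'
from h import *
rel(.486,.1481,.0355)
E
```

```text
units [ -1.27 -16.16   3.98] yaw 21.3 t 34.15 tcp [ 0.6624 -0.2166  0.1349] open 0.0333
```

>>> apply_moves --plan '[[1,[-0.08,-1,0],0],[1,[-0.08,-1,0],0],[1,[-0.08,-1,0],0],[1,[-0.08,-1,0],0],[1,[-0.08,-1,0],0],[1,[-0.08,-1,0],0],[1,[-0.08,-1,0],0],[1,[-0.08,-1,0],0],[1,[-0.08,-1,0],0],[1,[-0.08,-1,0],0],[1,[-0.08,-1,0],0],[1,[-0.08,-1,0],0]]'

```text
time_s: 35.65
tcp_pos: [0.5298, 0.0552, 0.1352]
eef_rot: [[0.931, 0.365, 0.0], [0.365, -0.931, -0.0], [0.0, 0.0, -1.0]]
contact_force: [1.0, -1.1, -0.4]
opening: 0.0336
finger_force: 30.0
```

>>> apply_moves --plan '[[1,[-0.08,-1,0],0],[1,[-0.08,-1,0],0],[1,[-0.08,-1,0],0],[1,[-0.08,-1,0],0],[1,[0,-0.15,0],0],[1,[0,0,0],0]]'

```text
time_s: 36.4
tcp_pos: [0.4853, 0.1472, 0.1351]
eef_rot: [[0.931, 0.365, 0.001], [0.365, -0.931, -0.001], [0.0, 0.001, -1.0]]
contact_force: [0.0, -0.9, 0.3]
opening: 0.0337
finger_force: 30.0
```

```bash
python3 - <<'E'
from h import *
rel(.486,.1481,.0355)
E
```

```text
units [ 0.04 -0.03  3.98] yaw 21.4 t 36.4 tcp [0.4853 0.1472 0.1351] open 0.0337
```

>>> apply_moves --plan '[[1,[0,0,1],0],[1,[0,0,1],0],[1,[0,0,1],0],[1,[0,0,0.7],0],[1,[0,0,0.3],0],[1,[0,0,0],0],[-0.5,[0,0,0],0],[-0.5,[0,0,0],0],[-0.5,[0,0,0],0],[-0.5,[0,0,0],0],[-0.5,[0,0,-0.5],0],[-0.5,[0,0,-1],0]]'

```text
time_s: 37.9
tcp_pos: [0.4845, 0.1475, 0.0729]
eef_rot: [[0.931, 0.366, -0.002], [0.366, -0.931, -0.001], [-0.002, -0.0, -1.0]]
contact_force: [0.2, -0.2, 1.1]
opening: 0.065
finger_force: 0.0
```

>>> apply_moves --plan '[[-0.5,[0,0,-1],0],[-0.5,[0,0,-1],0],[-0.5,[0,0,-1],0],[-0.5,[0,0,-1],0],[-1,[0,1,0],0],[-1,[0,1,0],0],[-1,[0,1,0],0],[-1,[0,1,0],0],[-1,[0,1,0],0],[-1,[0,1,0],0],[-1,[0,1,0],0],[-1,[0,0,0],0]]'

```text
time_s: 39.4
tcp_pos: [0.5496, -0.0173, 0.1732]
eef_rot: [[0.932, 0.362, 0.001], [0.362, -0.932, -0.001], [0.001, 0.001, -1.0]]
contact_force: [-0.6, 0.7, -1.0]
opening: 0.0869
finger_force: 0.0
```

```bash
python3 - <<'E'
from h import *
f=lambda i:cv2.resize(i,None,fx=400/i.shape[1],fy=400/i.shape[1])
a=f(robot.get_image("side")["img"][100:260,220:380]);b=f(cv2.convertScaleAbs(robot.get_image("top")["img"][130:290,120:280],alpha=1.8))
cv2.imwrite("pics/fin.png",np.hstack([a,b]))
E
```

```text
(no output)
```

View pics/fin.png

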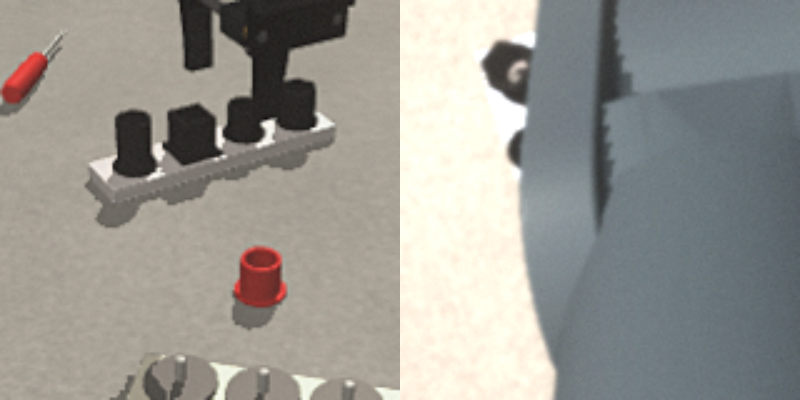

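The side view shows tall, square, low and hex from the near pin to the far one, all upright and flat, with the gripper clear above. Handing in.

```bash
python3 -c "
from plant import robot
print(robot.close_job())"
```

```text
the job is handed in; nothing more can be done
None
```

All four bushings stand upright on the gauge rack in reverse order (near to far: tall, square, low, hex) and have been let go; I handed the job in at about 39.5 s, and no verdict was returned.

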